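Stand the toppled capacitor on the microscope stage and slide it under the lens

ROBOT

A 6-joint arm with a two-finger parallel gripper is mounted at the origin on the work surface. World frame = base frame: x ahead of the robot, y to its left, z up, the work surface at z = 0. Lengths are in m, angles in rad, forces in N, time in s.
With the tool pointing down it reaches from about 0.35 to 0.975 m from the base axis. Payload 4.9 kg.
Tool frame: the origin (TCP) lies on the centre line of the jaws, within the pads' length; the fingertips stand 19 mm ahead of it and the grasp point (between the pads) is the TCP; z points along the fingers, y is the line along which they close (so a half turn about z gives the same grasp; the last joint's range is limited). The gripper opens to 85 mm and grips with 20 to 120 N. Pads are 22 mm wide; open, the fingers measure 114 mm over their backs; the gripper's body (76 mm by 85 mm) begins 54 mm behind the grasp point. The pads swing forward as they close: fully open they stand 13 mm farther back than shut.
Start: joints at [1.145, 0.053, 1.613, -0, 1.476, -0.119], TCP at [0.189, 0.596, 0.25] pointing down, gripper open.
Joint ranges: [-3.01, 3.01], [-1.01, 2.22], [0.06, 2.58], [-1.02, 4.17], [0.09, 2.62], [-3.14, 3.14]. Speed limits (rad/s): [2.57, 2.57, 3.14, 3.14, 3.14, 3.14].

INTERFACE

Orientations are given as a unit quaternion [w, x, y, z].
In Python, from plant import state, grab_frame, ticket, spotter gives the robot as it stands.
- The arm moves only by the tool apply_moves, never from a script. Its argument "series" is a list of rows, each an object of numbers: "jaw": the closure, from 0 (fully open) to 1 (shut); "dx", "dy", "dz": the shift along the tool's x, y, z in mm; "turn": the turn about the tool's z in rad. A call has 1 to 5 rows; each row is the pose to reach, as a shift and turn from the pose commanded when the call began, along the tool's axes at that moment; what a row does not reach only later rows make up. A row lasts 1/12 s, in which the tool goes at most 41.7 mm and 7.16 degrees, less where a joint would pass 70% of its speed; a pose out of reach is approached as far as the arm can. A call with a gripper value outside its range is refused whole. The fingers move at their own pace and stop on an object; the grip force is fixed at half the most. Time passes only in rows, so rows that repeat a pose let the fingers close. It gives the time, the measured TCP pose, the force, the opening and the grip force at its end, in the units of the state.
- state(): the state, without advancing time (a new reading comes with each control period).
- grab_frame(name): name is "scene" or "top" or "wrist"; returns a dict with "pixels" (400x640x3 uint8, red, green, blue), "mtx" (3x3 intrinsics, pixels), "dist_coeffs" ([k1, k2, p1, p2, k3] as OpenCV has them; the pictures are not rectified), "camera_from_world" (4x4, takes a point from world to camera coordinates). Camera axes: x right, y down, z forward; pixel columns grow to the right and rows downward; lengths in m; the calibration is good to about 2 mm. A picture is of the moment at which its call begins. There is no depth.
- ticket.job_done(): hands the job in; it is judged then, once.
Trained networks look in a picture, given as the dict that the camera call returned (one of the last four; its "shot" number tells which), for a name from the list of things; names that differ only in an ending like _2 or _b are one class to them, and where a whole thing is asked for, a point or a joint stands for the part that bears it (a point fixed in the world has none). Each returns a list of dicts, best first, with "conf" (0 to 1); they miss things now and then, are a little off and sometimes report something else, mostly with a low value. They report only what shows in the picture. A call takes as long as a camera call. They do not tell look-alikes from the thing itself.
- spotter.outline_of(picture, target): "region" (400x640 bool, what is visible of it) and "extent" ([left, top, right, bottom] in pixels, round what is visible of it).
The state is a dict: "time": time; "joint_pos": joint angles; "joint_vel": joint speeds; "joint_efforts": joint torques, N m; "tool_pos": TCP position; "tool_rot": TCP orientation; "contact_force": force on the tool from outside, world axes, zero at the start; "ft_torque": the same for the moment, N m; "gripper_width": opening from 0.0 (shut) to 1.0 (fully open); "grasp_force": force on a finger pad.
Only numpy, scipy, OpenCV 4.12 (cv2) and the standard library are available. Lean on these libraries where they do the work, as an engineer would, in place of code of your own. Each camera call takes 0.05 s, during which the arm holds its last target. There are 200 camera calls.

TASK

The capacitor on the bench has fallen over. Stand it upright, screw terminals up, wholly on the dark round disc of the pulled-out microscope stage and let go of it; then slide the stage all the way in to its stop by its knob so that the capacitor ends up standing under the lens. Handle it gently: its thin can dents if gripped harder than about 60 N or if it is dropped or banged down, and leave the cup, the solder reel and the multimeter where they are.

Things in the scene. Friction and masses are not known exactly. Their poses are not given: they have to be found in the camera images.
- capacitor: The fallen screw-terminal capacitor: plain grey cylinder 40 mm in diameter, 72 mm long, about 0.13 kg, two small metal screw terminals (9 mm wide, 6 mm tall, 16 mm apart) on its dark top end. Origin: centre of its flat bottom end; z runs along the cylinder from bottom to terminals. Starts lying on the bench, axis 20 mm up, terminals roughly towards the robot; rolls if nudged.
- disc (a point): Centre of the flush dark round disc (84 mm in diameter) on the flat top of the microscope's sliding stage plate, 22 mm above the bench; moves with the stage. z is up; y is the direction in which the stage slides home, under the lens. The plate is 120 mm wide (x) and runs from 60 mm ahead (+y) of this point to 170 mm behind it (-y).
- stage (a joint): How far the stage is pulled out, m: 0 = fully home against its stop (the disc is then centred under the lens), 0.18 = fully out. It slides freely on level ways, with about 1.5 N of friction, and stays where it is left.
- stage_knob (a point): The stage's knob: an upright black cylinder 20 mm in diameter that rises 40 mm above the stage plate, to 62 mm above the bench, 145 mm behind the disc's centre (-y). This point lies on its axis, 44 mm above the bench. Same axes as the disc.
- microscope: Fixed stereo microscope on a boom stand. Origin on the bench below the lens; y as for the disc. Head 90 mm across, from 222 mm above the bench to about 0.52 m; eyepieces stick out to +x above 0.4 m; boom, column and foot lie to +y. The stage's bed (12 mm high, 100 mm wide) reaches from 330 mm behind the origin (-y) to the stop 64 mm ahead.
- cup: Bystander: paper cup 95 mm tall, 76 mm across its rim, standing on the bench. Origin at the centre of its underside.
- reel: Bystander: reel of solder 54 mm in diameter and 42 mm tall, standing on its flange. Origin at the centre of its underside.
- multimeter: Bystander: handheld multimeter lying on its back, 90 mm (x) by 190 mm (y) by 58 mm tall. Origin at the centre of its underside.
Not all that is in view belongs to the job. Leave any blue or orange look-alike of the capacitor alone.

How it is judged:
On the way, in this order (a step that is already met when the one before it is completed fails the run):
1. the capacitor stands upright, terminals up, wholly on the disc, let go, while the stage is still pulled out (angle between capacitor's own z axis and vertical below 0.08 rad and horizontal distance between capacitor and disc below 0.022 m and z of capacitor in the frame of disc between -0.004 and 0.004 m and contact force between the fingers and capacitor below 0.2 N and value of joint stage above 0.08 m), for 0.3 s.
2. the stage is all the way in (value of joint stage below 0.005 m), for 0.2 s.
At the end, for the whole second after the job is handed in: The capacitor stands at rest on the disc, upright with its terminals up (within 0.08 rad), its axis within 22 mm of the disc's centre (so wholly on the disc), and the stage is home (within 5 mm of its stop) (angle between capacitor's own z axis and vertical below 0.08 rad and horizontal distance between capacitor and disc below 0.022 m and z of capacitor in the frame of disc between -0.004 and 0.004 m and linear speed of capacitor below 0.02 m/s and value of joint stage below 0.005 m); the robot touches nothing.
It fails at once if the capacitor is squeezed with more than 65 N a finger (130 N summed over both fingers) (contact force between the fingers and capacitor above 130 N).
It fails at once if the capacitor is banged down on the stage (more than 40 N) (contact force between capacitor and microscope above 40 N).
It fails at once if the capacitor is dropped: it moves faster than 0.5 m/s (a fall of over 12 mm) out of the fingers (contact force between the fingers and capacitor below 0.1 N and linear speed of capacitor above 0.5 m/s).
It fails at once if the cup, the solder reel or the multimeter is moved more than 30 mm (distance of any of cup, reel, multimeter from where it was at the start of the episode above 0.03 m).
It also fails if it takes over 56 s, if anything falls off the work surface, if the arm or the gripper's body presses on something with over 40 N, if the wrist force passes 120 N, or if a joint passes its speed limit or range.

## Working session

There is one attempt and no reset: what is moved stays moved. The work goes in short steps, Python scripts to look and compute and a tool call to move; the robot and the scene stay as the last step left them, time stands still between calls to the robot, and variables do not carry over. Pictures are saved under pics/ and viewed, at most 10 in all, crops included, and the job is handed in when it is done.

Besides the shell and the picture viewer there is one more tool, called after ">>>" as name([rows], argument=value, ...), one row to a line, values as JSON. apply_moves: Moves the arm, as the interface text tells. Its arguments: {"type":"object","properties":{"series":{"type":"array","items":{"type":"object","properties":{"jaw":{"type":"number"},"dx":{"type":"number"},"dy":{"type":"number"},"dz":{"type":"number"},"turn":{"type":"number"}}}}},"required":["series"]}

```bash
mkdir -p pics; ls
cat > h.py <<'E'
import numpy as np, cv2
from plant import state, grab_frame, ticket, spotter
def proj(f,P):
    T=f["camera_from_world"]; P=np.atleast_2d(P).astype(float)
    return cv2.projectPoints(P,cv2.Rodrigues(T[:3,:3])[0],T[:3,3],f["mtx"],np.array(f["dist_coeffs"]))[0].reshape(-1,2)
def ray(f,uv,z):
    T=np.array(f["camera_from_world"]); p=cv2.undistortPoints(np.array(uv,float).reshape(-1,1,2),np.array(f["mtx"]),np.array(f["dist_coeffs"])).reshape(-1,2)
    d=np.c_[p,np.ones(len(p))]@T[:3,:3]; c=-T[:3,:3].T@T[:3,3]
    return c+d*((z-c[2])/d[:,2])[:,None]
def save(f,n,crop=None,s=1):
    im=f["pixels"][:,:,::-1]
    if crop: im=im[crop[1]:crop[3],crop[0]:crop[2]]
    cv2.imwrite("pics/"+n,cv2.resize(im,None,fx=s,fy=s,interpolation=cv2.INTER_CUBIC))
E
python3 - <<'E'
from h import *
fs={n:grab_frame(n) for n in("scene","top")}
for n,f in fs.items():
    for t in("capacitor","disc","stage_knob","cup","reel","multimeter","microscope"):
        for r in spotter.outline_of(f,t)[:3]: print(n,t,round(r["conf"],2),r["extent"],)
a=np.vstack([fs[n]["pixels"] for n in fs])
print(state())
for n in fs: save(fs[n],n+"0.png")
im=np.vstack([cv2.resize(fs[n]["pixels"][:,:,::-1],(480,300)) for n in fs]); cv2.imwrite("pics/both.png",im)
E
```

```text
pics
scene capacitor 0.91 [219.2, 228.0, 261.2, 258.4]
scene capacitor 0.78 [271.8, 269.5, 294.1, 316.5]
scene capacitor 0.74 [192.5, 280.6, 234.5, 311.2]
scene disc 0.95 [265.9, 119.7, 358.6, 217.8]
scene disc 0.73 [269.5, 1.0, 450.9, 218.4]
scene disc 0.4 [281.7, 286.6, 375.2, 400.0]
scene stage_knob 0.85 [267.4, 120.5, 355.7, 220.9]
scene cup 0.82 [365.7, 208.7, 406.1, 262.4]
scene reel 0.63 [389.1, 164.4, 421.2, 196.2]
scene multimeter 0.83 [283.2, 286.6, 374.3, 400.0]
scene multimeter 0.62 [270.2, 121.3, 357.2, 218.0]
scene microscope 0.87 [264.6, 1.3, 454.2, 218.7]
top capacitor 0.81 [382.7, 244.0, 399.8, 278.2]
top capacitor 0.61 [396.4, 194.1, 433.2, 216.9]
top capacitor 0.57 [429.9, 239.4, 456.3, 272.7]
top disc 0.98 [246.4, 213.5, 343.4, 271.5]
top stage_knob 0.94 [247.1, 210.5, 345.5, 269.0]
top cup 0.56 [325.4, 136.6, 356.4, 173.9]
top reel 0.67 [264.6, 150.2, 288.7, 174.1]
top multimeter 0.66 [390.2, 136.5, 466.5, 179.9]
top microscope 0.88 [0.0, 135.3, 344.5, 286.8]
{'time': 0.8, 'joint_pos': array([ 1.14501565e+00,  5.26465184e-02,  1.61284045e+00,  2.61273425e-05,
        1.47596985e+00, -1.18964139e-01]), 'joint_vel': array([ 0.00037878, -0.00179969, -0.00171914,  0.00150456, -0.00152793,
       -0.00225048]), 'joint_efforts': array([-8.99475781e-04, -3.93658018e+01, -3.70432663e+01, -2.21589880e-04,
        6.67936292e-04,  1.93388153e-06]), 'tool_pos': array([0.18874331, 0.59583399, 0.25037238]), 'tool_rot': array([5.74453457e-06, 1.52808479e-01, 9.88255819e-01, 6.89094713e-05]), 'contact_force': array([-0.03226308,  0.50528322, -0.28581479]), 'ft_torque': array([ 0.05518482, -0.02382541,  0.02606707]), 'grasp_force': 0.0, 'gripper_width': 0.9950691881853581}
```

View pics/scene0.png

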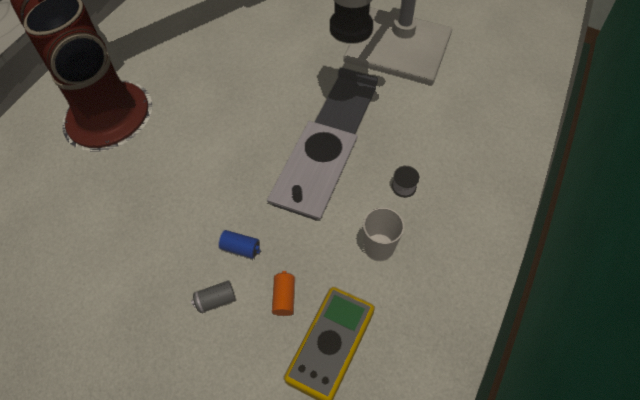

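View pics/top0.png

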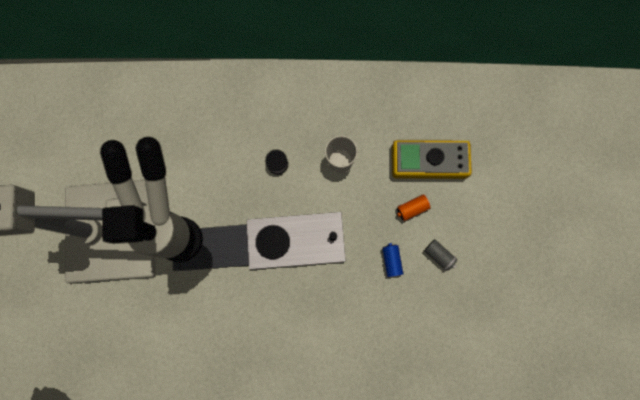

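The scene view shows the stage (disc at about 323,147, knob at 297,193) and three cylinders: blue (239,244), orange (284,294) and grey (214,296). In the top view the grey one is at (440,255). Grey is the one described. I'll enlarge it to confirm and to see which end has the terminals.

Run:
```python
from h import *
fs={n:grab_frame(n) for n in("scene","top")}
cs=[fs["scene"]["pixels"][270:325,180:250],fs["top"]["pixels"][230:285,405:475]]
cv2.imwrite("pics/crop1.png",np.hstack([cv2.resize(c[:,:,::-1],(400,314),interpolation=cv2.INTER_CUBIC) for c in cs]))
for n,f in fs.items():
    print(n,"cam",-f["camera_from_world"][:3,:3].T@f["camera_from_world"][:3,3])
    for t,z in(("capacitor",.02),):
        for r in spotter.outline_of(f,t)[:3]:
            c,s,a=cv2.minAreaRect(np.argwhere(r["region"])[:,::-1].astype(np.float32))
            b=cv2.boxPoints((c,s,a)); print(t,r["conf"],c,s,"ctr",ray(f,[c],z)[0][:2].round(4)); print(ray(f,b,z)[:,:2].round(3).tolist())
    for t in("disc","stage_knob"):
        r=spotter.outline_of(f,t)[0]; m=r["region"]
        g=f["pixels"].max(2); dark=(cv2.morphologyEx(m.astype(np.uint8),cv2.MORPH_CLOSE,np.ones((25,25)))>0)&(g<75)
        k,l,st,ce=cv2.connectedComponentsWithStats(dark.astype(np.uint8))
        for i in range(1,k):
            if st[i,4]>15: print(t,st[i].tolist(),ce[i].round(1),ray(f,[ce[i]],.022)[0].round(4),ray(f,[ce[i]],.062)[0].round(4))
        b=cv2.boxPoints(cv2.minAreaRect(np.argwhere(m)[:,::-1].astype(np.float32))); print(t,"plate",ray(f,b,.022)[:,:2].round(3).tolist())
```

```text
scene cam [ 0.84507055 -0.43766125  0.86390412]
capacitor 0.78 (239.0, 244.50001525878906) (42.44373321533203, 20.858062744140625) ctr [ 0.5028 -0.155 ]
[[0.468, -0.185], [0.452, -0.143], [0.538, -0.125], [0.552, -0.167]]
capacitor 0.71 (283.2569274902344, 293.1327819824219) (21.550983428955078, 44.51129150390625) ctr [ 0.6306 -0.2023]
[[0.632, -0.249], [0.592, -0.171], [0.63, -0.154], [0.668, -0.233]]
capacitor 0.57 (212.6500244140625, 296.45001220703125) (22.768402099609375, 44.58811950683594) ctr [ 0.5163 -0.2697]
[[0.47, -0.286], [0.526, -0.224], [0.562, -0.254], [0.506, -0.314]]
disc [305, 132, 37, 30, 871] [322.8 146.7] [0.54   0.1328 0.022 ] [0.5545 0.1057 0.062 ]
disc [292, 185, 10, 18, 148] [296.6 193.3] [ 5.474e-01 -2.000e-04  2.200e-02] [ 0.5615 -0.021   0.062 ]
disc plate [[0.5, -0.045], [0.455, 0.203], [0.595, 0.197], [0.623, -0.043]]
stage_knob [305, 132, 37, 30, 871] [322.8 146.7] [0.54   0.1328 0.022 ] [0.5545 0.1057 0.062 ]
stage_knob [292, 185, 10, 18, 148] [296.6 193.3] [ 5.474e-01 -2.000e-04  2.200e-02] [ 0.5615 -0.021   0.062 ]
stage_knob plate [[0.499, -0.045], 
[... 483 characters left out ...]
5364990234375, 255.85037231445312) (34.807525634765625, 17.15540885925293) ctr [ 0.5158 -0.2729]
[[0.529, -0.229], [0.559, -0.257], [0.503, -0.317], [0.473, -0.289]]
disc [256, 226, 34, 33, 891] [272.2 241.8] [0.5404 0.1324 0.022 ] [0.5369 0.1276 0.062 ]
disc [328, 232, 9, 10, 61] [332.2 236.8] [ 0.5558 -0.0111  0.022 ] [ 0.5518 -0.011   0.062 ]
disc plate [[0.594, 0.201], [0.618, -0.03], [0.498, -0.042], [0.474, 0.185]]
stage_knob [256, 226, 34, 33, 891] [272.2 241.8] [0.5404 0.1324 0.022 ] [0.5369 0.1276 0.062 ]
stage_knob [328, 232, 9, 10, 61] [332.2 236.8] [ 0.5558 -0.0111  0.022 ] [ 0.5518 -0.011   0.062 ]
stage_knob plate [[0.596, 0.203], [0.62, -0.03], [0.497, -0.043], [0.472, 0.187]]
```

View pics/crop1.png

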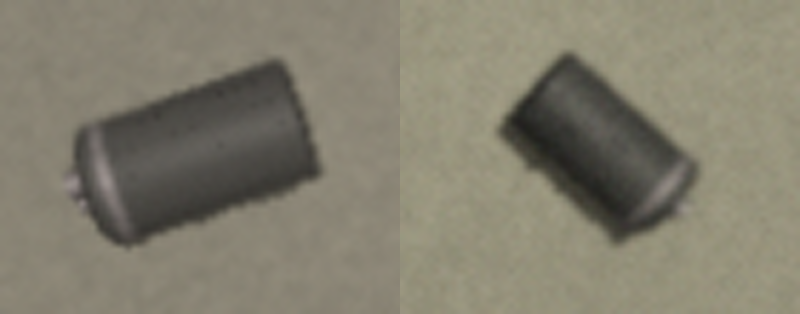

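The crop confirms it: grey can, with its terminal end (light rim and screws) at lower right in the top view (scene pixel about 197,300). That end points to world (-x,-y). Next, the traverse past the microscope.

>>> apply_moves([
  {"dx": -25, "dy": -32, "turn": 0.12, "jaw": 0},
  {"dx": -50, "dy": -64, "turn": 0.24, "jaw": 0},
  {"dx": -75, "dy": -96, "turn": 0.36, "jaw": 0},
  {"dx": -100, "dy": -128, "turn": 0.48, "jaw": 0},
  {"dx": -125, "dy": -160, "turn": 0.6, "jaw": 0},
])

```text
invalid input at $.series[0]: expected keys jaw, dx, dy, dz, turn
```

```bash
cat > g.py <<'E'
# usage: g.py x y z toolx_angle_deg -> move numbers in tool axes
import sys
from h import *
from scipy.spatial.transform import Rotation as R
s=state(); q=s["tool_rot"]; M=R.from_quat(q,scalar_first=True).as_matrix()
x,y,z,a=map(float,sys.argv[1:5]); d=M.T@(np.array([x,y,z])-s["tool_pos"])*1000
cur=np.degrees(np.arctan2(M[1,0],M[0,0])); t=(cur-a+180)%360-180
print("t",s["time"],"tcp",s["tool_pos"].round(4),"ang",cur.round(2),"q",s["joint_pos"].round(2),"F",s["contact_force"].round(1),"w",round(s["gripper_width"],3),"g",round(s["grasp_force"],1))
print("dx dy dz",d.round(1),"turn",np.radians(t).round(4))
E
python3 g.py .507 -.281 .15 47
```

```text
t 1.2 tcp [0.1888 0.5958 0.2503] ang 162.42 q [ 1.14  0.05  1.61  0.    1.48 -0.12] F [ 0.1 -0.1 -0.7] w 0.998 g 0.0
dx dy dz [-568.2 -739.7  100.3] turn 2.0145
```

>>> apply_moves([
  {"dx": -25, "dy": -32, "dz": 0, "turn": 0.12, "jaw": 0},
  {"dx": -50, "dy": -64, "dz": 0, "turn": 0.24, "jaw": 0},
  {"dx": -75, "dy": -96, "dz": 0, "turn": 0.36, "jaw": 0},
  {"dx": -100, "dy": -128, "dz": 0, "turn": 0.48, "jaw": 0},
  {"dx": -125, "dy": -160, "dz": 0, "turn": 0.6, "jaw": 0},
])

```text
time: 1.62
tool_pos: [0.2597, 0.4039, 0.2502]
tool_rot: [0.0, 0.44, 0.898, 0.0]
contact_force: [1.0, -0.7, 0.7]
gripper_width: 0.999
grasp_force: 0.0
```

```bash
python3 g.py .507 -.281 .20 47
```

```text
t 1.6167 tcp [0.2597 0.4039 0.2502] ang 127.76 q [ 0.84 -0.31  1.94 -0.    1.51  0.19] F [ 1.  -0.7  0.7] w 0.999 g 0.0
dx dy dz [-692.9 -223.9   50.3] turn 1.4095
```

>>> apply_moves([
  {"dx": -38, "dy": -12, "dz": 0, "turn": 0.12, "jaw": 0},
  {"dx": -76, "dy": -24, "dz": 0, "turn": 0.24, "jaw": 0},
  {"dx": -114, "dy": -36, "dz": 0, "turn": 0.36, "jaw": 0},
  {"dx": -152, "dy": -49, "dz": 0, "turn": 0.48, "jaw": 0},
  {"dx": -190, "dy": -61, "dz": 0, "turn": 0.6, "jaw": 0},
])

```text
time: 2.03
tool_pos: [0.3287, 0.2166, 0.2506]
tool_rot: [0.0, 0.686, 0.728, 0.001]
contact_force: [1.2, -0.5, 1.0]
gripper_width: 1.001
grasp_force: 0.0
```

```bash
python3 g.py .507 -.281 .20 47
```

```text
t 2.0333 tcp [0.3287 0.2166 0.2506] ang 93.37 q [ 0.39 -0.55  2.12 -0.    1.58  0.33] F [ 1.2 -0.5  1. ] w 1.001 g 0.0
dx dy dz [-507.3  148.7   50.6] turn 0.8093
```

>>> apply_moves([
  {"dx": -38, "dy": 11, "dz": 0, "turn": 0.12, "jaw": 0},
  {"dx": -76, "dy": 22, "dz": 0, "turn": 0.24, "jaw": 0},
  {"dx": -114, "dy": 33, "dz": 0, "turn": 0.36, "jaw": 0},
  {"dx": -152, "dy": 44, "dz": 0, "turn": 0.48, "jaw": 0},
  {"dx": -190, "dy": 56, "dz": 0, "turn": 0.6, "jaw": 0},
])

```text
time: 2.45
tool_pos: [0.3969, 0.0303, 0.2508]
tool_rot: [0.0, 0.871, 0.492, 0.001]
contact_force: [1.4, -0.7, 0.5]
gripper_width: 0.999
grasp_force: 0.0
```

```bash
python3 g.py .507 -.281 .20 47
```

```text
t 2.45 tcp [0.3969 0.0303 0.2508] ang 58.93 q [-0.11 -0.54  2.11  0.    1.58  0.43] F [ 1.4 -0.7  0.5] w 0.999 g 0.0
dx dy dz [-209.8  254.9   51. ] turn 0.2083
```

>>> apply_moves([
  {"dx": -25, "dy": 31, "dz": 0, "turn": 0.06, "jaw": 0},
  {"dx": -50, "dy": 62, "dz": 0, "turn": 0.12, "jaw": 0},
  {"dx": -75, "dy": 93, "dz": 0, "turn": 0.18, "jaw": 0},
  {"dx": -100, "dy": 124, "dz": 0, "turn": 0.208, "jaw": 0},
  {"dx": -125, "dy": 155, "dz": 0, "turn": 0.208, "jaw": 0},
])

```text
time: 2.87
tool_pos: [0.4664, -0.1566, 0.2505]
tool_rot: [0.0, 0.916, 0.401, 0.0]
contact_force: [0.4, 0.7, -0.3]
gripper_width: 0.999
grasp_force: 0.0
```

```bash
python3 g.py .507 -.281 .20 47
```

```text
t 2.8667 tcp [ 0.4664 -0.1566  0.2505] ang 47.27 q [-0.48 -0.27  1.91  0.    1.5   0.27] F [ 0.4  0.7 -0.3] w 0.999 g 0.0
dx dy dz [-63.9 114.2  50.6] turn 0.0047
```

>>> apply_moves([
  {"dx": -18, "dy": 32, "dz": 12, "turn": 0, "jaw": 0},
  {"dx": -36, "dy": 64, "dz": 25, "turn": 0, "jaw": 0},
  {"dx": -54, "dy": 96, "dz": 38, "turn": 0, "jaw": 0},
  {"dx": -64, "dy": 112, "dz": 50, "turn": 0.0047, "jaw": 0},
  {"dx": -64, "dy": 112, "dz": 50, "turn": 0.0047, "jaw": 0},
])

```text
time: 3.28
tool_pos: [0.5043, -0.28, 0.197]
tool_rot: [-0.002, 0.917, 0.398, -0.001]
contact_force: [0.4, 0.0, -0.8]
gripper_width: 1.001
grasp_force: 0.0
```

```bash
python3 g.py .507 -.281 .025 47
python3 - <<'E'
from h import *
f=grab_frame("wrist"); 
for r in spotter.outline_of(f,"capacitor")[:3]:
    c,s,a=cv2.minAreaRect(np.argwhere(r["region"])[:,::-1].astype(np.float32))
    b=cv2.boxPoints((c,s,a)); print(r["conf"],c,s,"ctr",ray(f,[c],.02)[0][:2].round(4)); print(ray(f,b,.02)[:,:2].round(4).tolist())
im=f["pixels"].copy()
u=np.array([-.683,-.731,0]); B=np.array([.5426,-.243,.02])
for p in proj(f,[B,B+.072*u,B+.05*u,[.507,-.281,.02]]): cv2.circle(im,tuple(int(v) for v in p),4,(255,0,0),1)
save({"pixels":im},"wrist1.png")
print("cam",-f["camera_from_world"][:3,:3].T@f["camera_from_world"][:3,3])
E
```

```text
t 3.2833 tcp [ 0.5043 -0.28    0.197 ] ang 46.89 q [-0.64 -0.02  1.78 -0.    1.39  0.12] F [ 0.4  0.  -0.8] w 1.001 g 0.0
dx dy dz [  1.4   3.4 172. ] turn -0.0019
0.92 (366.0248718261719, 19.330312728881836) (97.8066177368164, 55.2264289855957) ctr [ 0.6308 -0.2007]
[[0.5912, -0.1735], [0.6289, -0.1563], [0.6695, -0.2275], [0.6327, -0.2484]]
0.91 (322.5, 168.5) (83.0, 43.0) ctr [ 0.5155 -0.2697]
[[0.5276, -0.2271], [0.5571, -0.2547], [0.5024, -0.3156], [0.4706, -0.286]]
0.7 (225.30882263183594, 82.48529052734375) (50.763580322265625, 94.49571990966797) ctr [ 0.5048 -0.1523]
[[0.4559, -0.1393], [0.5388, -0.1247], [0.5516, -0.1647], [0.4676, -0.1826]]
cam [ 0.5523123  -0.22965514  0.32058119]
```

View pics/wrist1.png

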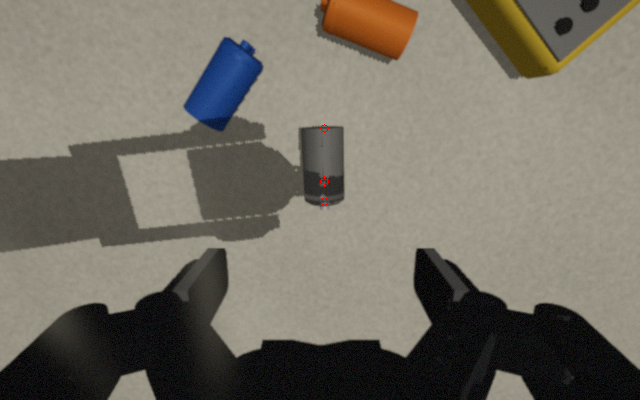

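>>> apply_moves([
  {"dx": 0, "dy": 0, "dz": 36, "turn": 0, "jaw": 0},
  {"dx": 0, "dy": 0, "dz": 72, "turn": 0, "jaw": 0},
  {"dx": 0, "dy": 0, "dz": 105, "turn": 0, "jaw": 0},
  {"dx": 0, "dy": 0, "dz": 125, "turn": 0, "jaw": 0},
  {"dx": 0, "dy": 0, "dz": 125, "turn": 0, "jaw": 0},
])

```text
time: 3.8
tool_pos: [0.5022, -0.2738, 0.0707]
tool_rot: [-0.004, 0.916, 0.4, -0.002]
contact_force: [-0.4, 0.8, -1.0]
gripper_width: 1.001
grasp_force: 0.0
```

```bash
python3 -c "from h import *;f=grab_frame('wrist');f=grab_frame('wrist')"; python3 g.py .507 -.281 .022 47
```

```text
t 3.9 tcp [ 0.5054 -0.2764  0.0761] ang 47.17 q [-0.63  0.11  1.86  0.    1.17  0.12] F [-0.2  0.2  0. ] w 1.0 g 0.0
dx dy dz [-2.3  4.3 54.1] turn 0.0031
```

>>> apply_moves([
  {"dx": -2, "dy": 4, "dz": 18, "turn": 0.003, "jaw": 0},
  {"dx": -2, "dy": 4, "dz": 36, "turn": 0.003, "jaw": 0},
  {"dx": -2, "dy": 4, "dz": 50, "turn": 0.003, "jaw": 0},
  {"dx": -2, "dy": 4, "dz": 54, "turn": 0.003, "jaw": 0},
  {"dx": -2, "dy": 4, "dz": 54, "turn": 0.003, "jaw": 0},
])

```text
time: 4.32
tool_pos: [0.5068, -0.2812, 0.0215]
tool_rot: [-0.0, 0.917, 0.398, -0.0]
contact_force: [0.3, 0.5, -0.1]
gripper_width: 1.0
grasp_force: 0.0
```

```bash
python3 -c "
from h import *
f=grab_frame('wrist');f=grab_frame('wrist')
for r in spotter.outline_of(f,'capacitor')[:3]:
    b=cv2.boxPoints(cv2.minAreaRect(np.argwhere(r['region'])[:,::-1].astype(np.float32))); print(r['conf'],ray(f,b,.02)[:,:2].round(4).tolist())
save(f,'wrist2.png')"; python3 g.py .507 -.281 .022 47
```

```text
0.93 [[0.5292, -0.2262], [0.5579, -0.253], [0.4992, -0.3206], [0.4651, -0.2888]]
0.67 [[0.4979, -0.128], [0.5411, -0.1672], [0.4965, -0.2035], [0.4478, -0.1582]]
t 4.4667 tcp [ 0.5077 -0.282   0.0229] ang 46.94 q [-0.64  0.2   1.87  0.    1.08  0.12] F [-1.  -0.4  0.3] w 0.999 g 0.0
dx dy dz [ 0.3 -1.2  0.9] turn -0.001
```

View pics/wrist2.png

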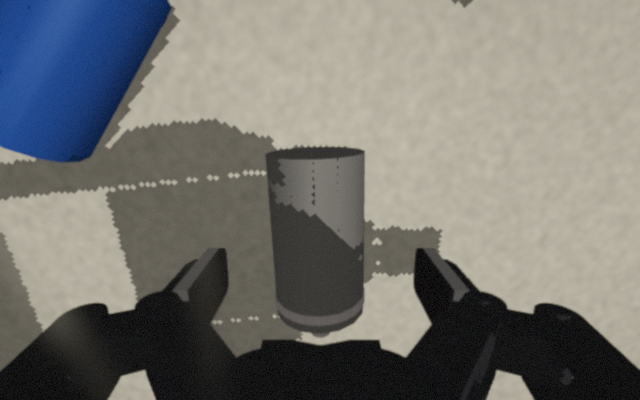

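The wrist view shows the grey can centred between the open fingers, with its body at px 265–365 × 148–330. I'm closing gradually.

>>> apply_moves([
  {"dx": 0, "dy": -1, "dz": 0, "turn": 0, "jaw": 0.2},
  {"dx": 0, "dy": -1, "dz": 0, "turn": 0, "jaw": 0.4},
  {"dx": 0, "dy": -1, "dz": 0, "turn": 0, "jaw": 0.46},
  {"dx": 0, "dy": -1, "dz": 0, "turn": 0, "jaw": 0.5},
  {"dx": 0, "dy": -1, "dz": 0, "turn": 0, "jaw": 0.5},
])

```text
time: 4.88
tool_pos: [0.5061, -0.2809, 0.0215]
tool_rot: [0.0, 0.917, 0.398, 0.0]
contact_force: [-0.5, -0.2, -0.3]
gripper_width: 0.503
grasp_force: 0.0
```

>>> apply_moves([
  {"dx": 0, "dy": 0, "dz": 0, "turn": 0, "jaw": 0.52},
  {"dx": 0, "dy": 0, "dz": 0, "turn": 0, "jaw": 0.53},
  {"dx": 0, "dy": 0, "dz": 0, "turn": 0, "jaw": 0.54},
  {"dx": 0, "dy": 0, "dz": 0, "turn": 0, "jaw": 0.54},
  {"dx": 0, "dy": 0, "dz": 0, "turn": 0, "jaw": 0.54},
])

```text
time: 5.3
tool_pos: [0.5061, -0.281, 0.0216]
tool_rot: [0.0, 0.917, 0.398, 0.0]
contact_force: [0.3, -0.6, 3.4]
gripper_width: 0.465
grasp_force: 20.1
```

```bash
python3 g.py .507 -.281 .022 47
```

```text
t 5.3 tcp [ 0.5061 -0.281   0.0216] ang 46.93 q [-0.64  0.2   1.87 -0.    1.07  0.12] F [ 0.3 -0.6  3.4] w 0.465 g 20.1
dx dy dz [ 0.6  0.6 -0.4] turn -0.0012
```

>>> apply_moves([
  {"dx": 0, "dy": 0, "dz": 0, "turn": 0, "jaw": 0.537},
  {"dx": 0, "dy": 0, "dz": 0, "turn": 0, "jaw": 0.537},
  {"dx": 0, "dy": 0, "dz": 0, "turn": 0, "jaw": 0.537},
])

```text
time: 5.55
tool_pos: [0.5061, -0.281, 0.0215]
tool_rot: [0.0, 0.917, 0.398, 0.0]
contact_force: [0.1, -0.9, 3.3]
gripper_width: 0.462
grasp_force: 20.2
```

>>> apply_moves([
  {"dx": 0, "dy": 0, "dz": 0, "turn": 0, "jaw": 0.535},
  {"dx": 0, "dy": 0, "dz": 0, "turn": 0, "jaw": 0.535},
  {"dx": 0, "dy": 0, "dz": 0, "turn": 0, "jaw": 0.535},
])

```text
time: 5.8
tool_pos: [0.5061, -0.281, 0.0215]
tool_rot: [0.0, 0.917, 0.398, 0.0]
contact_force: [-0.5, -0.2, 3.8]
gripper_width: 0.464
grasp_force: 16.7
```

>>> apply_moves([
  {"dx": 0, "dy": 0, "dz": 0, "turn": 0, "jaw": 0.531},
  {"dx": 0, "dy": 0, "dz": 0, "turn": 0, "jaw": 0.531},
  {"dx": 0, "dy": 0, "dz": 0, "turn": 0, "jaw": 0.531},
])

```text
time: 6.05
tool_pos: [0.5061, -0.281, 0.0215]
tool_rot: [0.0, 0.917, 0.398, 0.0]
contact_force: [-0.5, -2.0, 3.6]
gripper_width: 0.47
grasp_force: 6.3
```

>>> apply_moves([
  {"dx": 0, "dy": 0, "dz": 0, "turn": 0, "jaw": 0.529},
  {"dx": 0, "dy": 0, "dz": 0, "turn": 0, "jaw": 0.529},
  {"dx": 0, "dy": 0, "dz": 0, "turn": 0, "jaw": 0.529},
])

```text
time: 6.3
tool_pos: [0.5062, -0.281, 0.0214]
tool_rot: [0.0, 0.917, 0.398, 0.0]
contact_force: [0.1, -1.6, 2.1]
gripper_width: 0.469
grasp_force: 2.3
```

>>> apply_moves([
  {"dx": 2, "dy": 0, "dz": -4, "turn": 0, "jaw": 0.5295},
  {"dx": 4, "dy": 0, "dz": -8.5, "turn": 0, "jaw": 0.5295},
  {"dx": 7, "dy": 0, "dz": -12.5, "turn": 0, "jaw": 0.5295},
  {"dx": 10, "dy": 0, "dz": -16.5, "turn": 0, "jaw": 0.5295},
  {"dx": 10, "dy": 0, "dz": -16.5, "turn": 0, "jaw": 0.5295},
])

```text
time: 6.72
tool_pos: [0.5136, -0.2731, 0.0388]
tool_rot: [0.0, 0.917, 0.398, 0.0]
contact_force: [-0.7, 1.7, 0.9]
gripper_width: 0.469
grasp_force: 0.5
```

```bash
python3 g.py .507 -.281 .022 47; python3 -c "
from h import *
f=grab_frame('scene');g=grab_frame('wrist')
a=cv2.resize(f['pixels'][250:340,160:280],(400,300),interpolation=2);b=cv2.resize(g['pixels'],(400,250));b=np.vstack([b,np.zeros((50,400,3),np.uint8)])
save({'pixels':np.hstack([a,b])},'tip1.png')"
```

```text
t 6.7167 tcp [ 0.5136 -0.2731  0.0388] ang 46.97 q [-0.62  0.17  1.86  0.    1.11  0.13] F [-0.7  1.7  0.9] w 0.469 g 0.5
dx dy dz [-10.3   0.6  16.8] turn -0.0006
```

View pics/tip1.png

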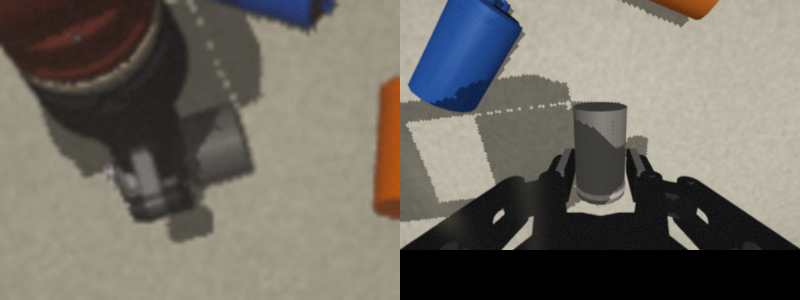

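The crops leave the tilt unclear: in the wrist view the can is still between the pads, body at about px 575–627 × 103–200. I'll fit a cylinder model to the outline instead.

```bash
cat > fit.py <<'E'
from h import *
from scipy.optimize import minimize
phi=np.radians(47); e=np.array([np.cos(phi),np.sin(phi),0]); n=np.array([-e[1],e[0],0]); Z=np.array([0,0,1.])
t=np.linspace(0,2*np.pi,40)[:,None]
def model(p):  # grasp-plane offsets: bottom centre along e, across n, height; tilt th
    a,b,h,th=p; B=np.array([a*e[0]+b*n[0],a*e[1]+b*n[1],h]); ax=-np.cos(th)*e+np.sin(th)*Z; v=np.sin(th)*e+np.cos(th)*Z
    ring=lambda s,r:B+s*ax+r*(np.cos(t)*n+np.sin(t)*v)
    return np.vstack([ring(0,.02),ring(.072,.02),ring(.078,.0045)+.008*n,ring(.078,.0045)-.008*n])
def fit(f,reg,tcp,free_z=False,deg=range(0,95,10)):
    vis=reg.astype(np.uint8); out=[]; dark=(f["pixels"].max(2)<38)&~reg  # black gripper = unknown
    def cost(q,th):
        h=q[2] if free_z else .02*np.cos(th)
        im=np.zeros(vis.shape,np.uint8); hull=cv2.convexHull(np.clip(proj(f,model((q[0],q[1],h,th))),-2000,2000).astype(np.float32)).astype(np.int32)
        cv2.fillConvexPoly(im,hull,1); ok=~dark
        return 1-(im&vis)[ok].sum()/max(1,(im|vis)[ok].sum())
    for d in deg:
        th=np.radians(d); x0=[tcp@e+.052*np.cos(th),tcp@n,max(.02*np.cos(th),tcp[2]-.052*np.sin(th))]
        if not free_z: x0=x0[:2]
        S=np.vstack([x0]+[np.array(x0)+.008*np.eye(len(x0))[i] for i in range(len(x0))])
        r=minimize(cost,x0,args=(th,),method="Nelder-Mead",options=dict(initial_simplex=S,maxiter=150))
        out.append((round(1-r.fun,3),d,(r.x*1000).round(1).tolist()))
    return sorted(out,reverse=True)[:5]
def run(cams=("wrist",),**k):
    tcp=state()["tool_pos"]; print("tcp along/across",(tcp@e*1000).round(1),(tcp@n*1000).round(1),tcp[2].round(4))
    for c in cams:
        f=grab_frame(c); best=None
        for r in spotter.outline_of(f,"capacitor"):
            m=np.median(f["pixels"][r["region"]],0)
            if m.max()-m.min()<30 and r["conf"]>.3: print(c,r["conf"],r["extent"],m); print(*fit(f,r["region"],tcp,**k),sep="\n"); break
E
python3 -c "
from fit import *
run(('wrist','scene'))"
```

```text
tcp along/across 150.1 -561.5 0.038
wrist 0.9 [277.8, 159.8, 365.9, 334.4] [64. 63. 59.]
(np.float64(0.956), 0, [193.4, -561.3])
(np.float64(0.886), 10, [196.2, -560.6])
(np.float64(0.827), 20, [192.5, -561.1])
(np.float64(0.816), 80, [179.4, -562.0])
(np.float64(0.809), 30, [188.9, -561.3])
scene 0.92 [191.0, 279.1, 236.1, 306.9] [78. 76. 70.]
(np.float64(0.537), 90, [175.7, -559.3])
(np.float64(0.527), 0, [193.9, -562.6])
(np.float64(0.514), 10, [194.4, -562.7])
(np.float64(0.511), 80, [177.9, -560.9])
(np.float64(0.505), 20, [193.2, -563.5])
```

The can is still flat; the light grip just slid up it. I'll regrip right at the terminal end, where gravity has the longest lever for swinging it.

>>> apply_moves([
  {"dx": 0, "dy": 0, "dz": 0, "turn": 0, "jaw": 0.46},
  {"dx": 0, "dy": 0, "dz": 0, "turn": 0, "jaw": 0.45},
  {"dx": -12, "dy": 0, "dz": 5, "turn": 0, "jaw": 0.45},
  {"dx": -23, "dy": 0, "dz": 17, "turn": 0, "jaw": 0.45},
  {"dx": -23, "dy": 0, "dz": 17, "turn": 0, "jaw": 0.45},
])

```text
time: 7.43
tool_pos: [0.4941, -0.2907, 0.0179]
tool_rot: [-0.002, 0.918, 0.397, -0.001]
contact_force: [-1.6, 0.6, -0.4]
gripper_width: 0.545
grasp_force: 0.0
```

>>> apply_moves([
  {"dx": 0, "dy": 0, "dz": 0, "turn": 0, "jaw": 0.5},
  {"dx": 0, "dy": 0, "dz": 0, "turn": 0, "jaw": 0.525},
  {"dx": 0, "dy": 0, "dz": 0, "turn": 0, "jaw": 0.532},
  {"dx": 0, "dy": 0, "dz": 0, "turn": 0, "jaw": 0.532},
  {"dx": 0, "dy": 0, "dz": 0, "turn": 0, "jaw": 0.532},
])

```text
time: 7.85
tool_pos: [0.4972, -0.2902, 0.0209]
tool_rot: [0.0, 0.917, 0.398, -0.0]
contact_force: [-0.4, -0.5, -1.0]
gripper_width: 0.467
grasp_force: 1.8
```

>>> apply_moves([
  {"dx": 0, "dy": 0, "dz": 0, "turn": 0, "jaw": 0.536},
  {"dx": 0, "dy": 0, "dz": 0, "turn": 0, "jaw": 0.536},
  {"dx": 2, "dy": 0, "dz": -5, "turn": 0, "jaw": 0.536},
  {"dx": 5, "dy": 0, "dz": -11, "turn": 0, "jaw": 0.536},
  {"dx": 8, "dy": 0, "dz": -16, "turn": 0, "jaw": 0.536},
])

```text
time: 8.27
tool_pos: [0.5029, -0.2843, 0.0375]
tool_rot: [0.0, 0.917, 0.398, 0.0]
contact_force: [-0.9, -0.0, -0.9]
gripper_width: 0.465
grasp_force: 9.1
```

```bash
python3 -c "
from fit import *
run(('wrist',),deg=range(0,60,5)); run(('wrist',),free_z=True,deg=range(0,60,5))"
```

```text
tcp along/across 135.1 -561.7 0.0375
wrist 0.93 [269.2, 113.6, 374.1, 311.3] [99. 96. 92.]
(np.float64(0.932), 15, [198.1, -561.9])
(np.float64(0.915), 20, [197.3, -561.5])
(np.float64(0.907), 10, [199.1, -561.9])
(np.float64(0.897), 25, [197.8, -562.1])
(np.float64(0.879), 30, [197.4, -561.9])
tcp along/across 135.5 -562.7 0.0386
wrist 0.59 [269.4, 111.7, 371.4, 312.4] [100.  96.  92.]
(np.float64(0.984), 0, [202.3, -562.9, 34.1])
(np.float64(0.973), 5, [201.4, -563.1, 29.9])
(np.float64(0.953), 10, [200.0, -562.9, 26.5])
(np.float64(0.935), 15, [198.8, -562.5, 23.3])
(np.float64(0.921), 20, [197.4, -562.9, 17.8])
```

>>> apply_moves([
  {"dx": 0, "dy": 0, "dz": 8, "turn": 0, "jaw": 0.536},
  {"dx": 0, "dy": 0, "dz": 8, "turn": 0, "jaw": 0.534},
  {"dx": 0, "dy": 0, "dz": 8, "turn": 0, "jaw": 0.533},
  {"dx": 0, "dy": 0, "dz": 8, "turn": 0, "jaw": 0.533},
  {"dx": 0, "dy": 0, "dz": 8, "turn": 0, "jaw": 0.533},
])

```text
time: 8.88
tool_pos: [0.5025, -0.2845, 0.0286]
tool_rot: [-0.0, 0.917, 0.398, -0.0]
contact_force: [-0.0, -0.2, -1.2]
gripper_width: 0.468
grasp_force: 4.5
```

```bash
python3 -c "
from fit import *
print(state()['grasp_force'],state()['contact_force']); run(('wrist',),free_z=True,deg=range(-5,40,5))"
```

```text
4.479766677200132 [-0.03857806 -0.16663108 -1.21455984]
tcp along/across 134.6 -561.5 0.0286
wrist 0.56 [274.4, 109.5, 369.1, 311.7] [100.  97.  92.]
(np.float64(0.981), 5, [201.9, -561.8, 18.6])
(np.float64(0.976), 10, [200.4, -561.8, 15.0])
(np.float64(0.965), 15, [199.1, -561.7, 10.1])
(np.float64(0.958), 0, [203.0, -561.9, 24.2])
(np.float64(0.954), -5, [201.9, -561.6, 27.0])
```

>>> apply_moves([
  {"dx": 1, "dy": 0, "dz": -3, "turn": 0, "jaw": 0.533},
  {"dx": 3, "dy": 0, "dz": -6, "turn": 0, "jaw": 0.533},
  {"dx": 5, "dy": 0, "dz": -10, "turn": 0, "jaw": 0.533},
  {"dx": 7, "dy": 0, "dz": -14, "turn": 0, "jaw": 0.533},
  {"dx": 10, "dy": 0, "dz": -18, "turn": 0, "jaw": 0.533},
])

```text
time: 9.4
tool_pos: [0.5098, -0.2771, 0.0475]
tool_rot: [0.0, 0.917, 0.398, 0.0]
contact_force: [-0.3, -0.1, -1.0]
gripper_width: 0.466
grasp_force: 4.4
```

```bash
python3 -c "
from fit import *
print(state()['grasp_force'],state()['contact_force']); run(('wrist',),free_z=True,deg=range(0,50,5))"
```

```text
4.428152485925239 [-0.34477431 -0.07406941 -1.03419242]
tcp along/across 145.0 -561.8 0.0475
wrist 0.83 [276.5, 107.1, 367.0, 303.7] [98. 95. 91.]
(np.float64(0.96), 25, [205.8, -562.2, 14.3])
(np.float64(0.959), 30, [204.7, -562.2, 11.2])
(np.float64(0.956), 20, [207.1, -562.2, 16.4])
(np.float64(0.952), 35, [203.4, -562.2, 8.6])
(np.float64(0.946), 40, [202.2, -562.0, 6.3])
```

>>> apply_moves([
  {"dx": 5, "dy": 0, "dz": -5, "turn": 0, "jaw": 0.533},
  {"dx": 10, "dy": 0, "dz": -9, "turn": 0, "jaw": 0.533},
  {"dx": 16, "dy": 0, "dz": -12, "turn": 0, "jaw": 0.5325},
  {"dx": 22, "dy": 0, "dz": -15, "turn": 0, "jaw": 0.5325},
  {"dx": 27, "dy": 0, "dz": -17, "turn": 0, "jaw": 0.5325},
])

```text
time: 9.92
tool_pos: [0.5286, -0.257, 0.0646]
tool_rot: [0.0, 0.917, 0.398, 0.0]
contact_force: [-0.3, -0.6, 0.9]
gripper_width: 0.467
grasp_force: 3.2
```

```bash
python3 -c "
from fit import *
print(state()['grasp_force'],state()['contact_force']); run(('wrist','top'),free_z=True,deg=range(20,90,5))"
```

```text
3.2434082121471874 [-0.31695631 -0.63749977  0.85616781]
tcp along/across 172.6 -561.9 0.0646
wrist 0.88 [275.7, 133.0, 366.5, 309.5] [86. 84. 80.]
(np.float64(0.971), 55, [212.8, -562.1, 7.3])
(np.float64(0.966), 50, [214.1, -562.4, 7.4])
(np.float64(0.962), 60, [211.2, -562.1, 7.6])
(np.float64(0.95), 65, [210.7, -562.1, 10.4])
(np.float64(0.95), 45, [215.3, -562.3, 7.9])
top 0.52 [417.3, 230.1, 431.0, 248.4] [54. 53. 49.]
(np.float64(0.698), 85, [208.5, -561.1, -4.3])
(np.float64(0.661), 80, [211.8, -562.3, -6.8])
(np.float64(0.608), 75, [214.5, -561.9, -3.7])
(np.float64(0.588), 70, [220.0, -563.4, -24.5])
(np.float64(0.528), 65, [229.9, -558.2, -1.4])
```

>>> apply_moves([
  {"dx": 6, "dy": 0, "dz": -2, "turn": 0, "jaw": 0.5325},
  {"dx": 12, "dy": 0, "dz": -3, "turn": 0, "jaw": 0.5325},
  {"dx": 19, "dy": 0, "dz": -3.3, "turn": 0, "jaw": 0.5325},
  {"dx": 26, "dy": 0, "dz": -3.3, "turn": 0, "jaw": 0.5325},
  {"dx": 31, "dy": 0, "dz": -3, "turn": 0, "jaw": 0.5325},
])

```text
time: 10.53
tool_pos: [0.5498, -0.2341, 0.0668]
tool_rot: [0.0, 0.917, 0.398, 0.0]
contact_force: [-0.6, -1.0, 0.5]
gripper_width: 0.469
grasp_force: 3.3
```

```bash
python3 -c "
from fit import *
print(state()['grasp_force'],state()['contact_force']); run(('wrist',),free_z=True,deg=range(50,100,5))"
```

```text
3.2903838602277347 [-0.64424867 -0.95891332  0.47983749]
tcp along/across 203.8 -561.7 0.0668
wrist 0.95 [277.2, 172.3, 367.0, 313.9] [65. 64. 61.]
(np.float64(0.987), 80, [215.9, -562.2, -2.3])
(np.float64(0.971), 85, [216.2, -561.9, 3.7])
(np.float64(0.961), 75, [217.7, -562.1, -4.4])
(np.float64(0.94), 90, [214.4, -562.3, 8.3])
(np.float64(0.924), 70, [216.6, -561.6, -10.5])
```

>>> apply_moves([
  {"dx": 4, "dy": 0, "dz": 0, "turn": 0, "jaw": 0.5325},
  {"dx": 8, "dy": 0, "dz": 0.5, "turn": 0, "jaw": 0.5325},
  {"dx": 11, "dy": 0, "dz": 1.5, "turn": 0, "jaw": 0.5325},
  {"dx": 12, "dy": 0, "dz": 2.5, "turn": 0, "jaw": 0.5325},
  {"dx": 12, "dy": 0, "dz": 2.5, "turn": 0, "jaw": 0.5325},
])

```text
time: 11.05
tool_pos: [0.5574, -0.2256, 0.0644]
tool_rot: [-0.0, 0.917, 0.398, 0.0]
contact_force: [0.1, 2.0, 1.2]
gripper_width: 0.466
grasp_force: 3.2
```

```bash
python3 -c "
from fit import *
print(state()['grasp_force'],state()['contact_force']); run(('wrist',),free_z=True,deg=range(75,105,3))"
```

```text
3.2097725088510742 [0.127296   2.03463781 1.1766491 ]
tcp along/across 215.2 -561.5 0.0644
wrist 0.82 [274.4, 183.2, 368.0, 315.3] [62. 60. 57.]
(np.float64(0.988), 90, [217.1, -561.9, -4.4])
(np.float64(0.981), 93, [217.1, -561.8, -0.3])
(np.float64(0.964), 87, [218.1, -561.7, -6.9])
(np.float64(0.963), 96, [218.2, -561.9, 5.5])
(np.float64(0.937), 99, [215.4, -561.8, 6.5])
```

Upright at about 90°. I'll release it to let it settle flat, lower the grip a little and grip again moderately.

>>> apply_moves([
  {"dx": 0, "dy": 0, "dz": 0, "turn": 0, "jaw": 0.52},
  {"dx": 0, "dy": 0, "dz": 0, "turn": 0, "jaw": 0.48},
  {"dx": 1, "dy": 0, "dz": 5, "turn": 0, "jaw": 0.47},
  {"dx": 2, "dy": 0, "dz": 10, "turn": 0, "jaw": 0.47},
  {"dx": 2, "dy": 0, "dz": 10, "turn": 0, "jaw": 0.47},
])

```text
time: 11.57
tool_pos: [0.5576, -0.224, 0.0525]
tool_rot: [-0.001, 0.917, 0.398, -0.001]
contact_force: [-0.1, -0.5, -1.6]
gripper_width: 0.53
grasp_force: 0.0
```

>>> apply_moves([
  {"dx": 0, "dy": 0, "dz": 0, "turn": 0, "jaw": 0.5},
  {"dx": 0, "dy": 0, "dz": 0, "turn": 0, "jaw": 0.525},
  {"dx": 0, "dy": 0, "dz": 0, "turn": 0, "jaw": 0.535},
  {"dx": 0, "dy": 0, "dz": 0, "turn": 0, "jaw": 0.541},
  {"dx": 0, "dy": 0, "dz": 0, "turn": 0, "jaw": 0.541},
])

```text
time: 11.98
tool_pos: [0.5585, -0.2246, 0.0542]
tool_rot: [-0.0, 0.917, 0.398, -0.0]
contact_force: [-0.1, -0.5, -2.0]
gripper_width: 0.466
grasp_force: 23.7
```

```bash
python3 -c "
from fit import *
print(state()['grasp_force'],state()['contact_force']); run(('wrist',),free_z=True,deg=range(84,100,2))"; python3 g.py .540 .1326 .12 47
```

```text
23.677878140006214 [-0.13334593 -0.48993674 -2.03764462]
tcp along/across 216.6 -561.6 0.0542
wrist 0.79 [268.1, 192.9, 373.9, 334.9] [63. 62. 59.]
(np.float64(0.984), 92, [216.5, -561.9, -3.0])
(np.float64(0.982), 90, [216.6, -561.9, -5.2])
(np.float64(0.973), 94, [217.0, -561.9, -0.3])
(np.float64(0.973), 88, [217.3, -561.9, -6.6])
(np.float64(0.967), 96, [217.2, -561.8, 3.0])
t 12.0833 tcp [ 0.5584 -0.2245  0.0542] ang 46.93 q [-0.51  0.2   1.81 -0.    1.14  0.25] F [ 0.8  0.5 -1.2] w 0.463 g 23.7
dx dy dz [ 248.3 -257.4  -65.8] turn -0.0012
```

>>> apply_moves([
  {"dx": 0, "dy": 0, "dz": -12, "turn": 0, "jaw": 0.541},
  {"dx": 0, "dy": 0, "dz": -36, "turn": 0, "jaw": 0.541},
  {"dx": 4, "dy": -4, "dz": -66, "turn": 0, "jaw": 0.541},
  {"dx": 16, "dy": -16, "dz": -86, "turn": 0, "jaw": 0.541},
  {"dx": 36, "dy": -37, "dz": -96, "turn": 0, "jaw": 0.541},
])

```text
time: 12.5
tool_pos: [0.5583, -0.1752, 0.1557]
tool_rot: [0.003, 0.918, 0.397, 0.002]
contact_force: [0.7, 0.9, -1.5]
gripper_width: 0.461
grasp_force: 23.8
```

>>> apply_moves([
  {"dx": 24, "dy": -25, "dz": 0, "turn": 0, "jaw": 0.541},
  {"dx": 48, "dy": -50, "dz": 0, "turn": 0, "jaw": 0.541},
  {"dx": 72, "dy": -75, "dz": 0, "turn": 0, "jaw": 0.541},
  {"dx": 96, "dy": -100, "dz": 0, "turn": 0, "jaw": 0.541},
  {"dx": 120, "dy": -124, "dz": 0, "turn": 0, "jaw": 0.541},
])

```text
time: 12.92
tool_pos: [0.5472, 0.001, 0.1515]
tool_rot: [0.0, 0.917, 0.398, 0.001]
contact_force: [1.4, 0.0, -1.4]
gripper_width: 0.467
grasp_force: 23.8
```

```bash
python3 g.py .540 .1326 .15 47
```

```text
t 12.9167 tcp [0.5472 0.001  0.1515] ang 46.92 q [-0.13 -0.05  1.89  0.    1.31  0.62] F [ 1.4  0.  -1.4] w 0.467 g 23.8
dx dy dz [ 91.2 -95.2   1.5] turn -0.0014
```

>>> apply_moves([
  {"dx": 24, "dy": -25, "dz": 0, "turn": 0, "jaw": 0.541},
  {"dx": 48, "dy": -50, "dz": 0, "turn": 0, "jaw": 0.541},
  {"dx": 70, "dy": -73, "dz": 5, "turn": 0, "jaw": 0.541},
  {"dx": 86, "dy": -89, "dz": 18, "turn": 0, "jaw": 0.541},
  {"dx": 92, "dy": -95, "dz": 30, "turn": 0, "jaw": 0.541},
])

```text
time: 13.33
tool_pos: [0.5412, 0.1344, 0.1216]
tool_rot: [-0.0, 0.917, 0.4, 0.001]
contact_force: [0.1, -1.0, -2.1]
gripper_width: 0.461
grasp_force: 23.8
```

```bash
python3 - <<'E'
from fit import *
fs=[grab_frame(c) for c in("wrist","top","scene")]
# refit disc centre in each view (dark ellipse visible part), predicted disc ring overlay
ims=[]
for f in fs:
    im=f["pixels"].copy()
    ring=np.array([[.54,.1326,.022]])+.042*np.c_[np.cos(t),np.sin(t),0*t]
    cv2.polylines(im,[proj(f,ring).astype(np.int32)],True,(255,0,0),1); ims.append(im)
c=[cv2.resize(ims[0],(480,300)),cv2.resize(ims[2][90:240,240:400],(320,300),interpolation=2)]
save({"pixels":np.hstack(c)},"disc1.png")
run(("wrist",),free_z=True,deg=range(86,98,2))
E
python3 g.py .540 .1326 .079 47
```

```text
tcp along/across 464.2 -305.3 0.1193
wrist 0.76 [271.1, 192.3, 372.0, 338.1] [64. 63. 60.]
(np.float64(0.987), 90, [466.4, -305.7, 63.2])
(np.float64(0.982), 94, [466.1, -305.4, 67.7])
(np.float64(0.982), 92, [466.8, -305.3, 66.1])
(np.float64(0.978), 96, [466.7, -305.3, 71.4])
(np.float64(0.974), 86, [471.1, -305.4, 64.3])
t 13.5833 tcp [0.5413 0.1304 0.1208] ang 46.87 q [ 0.1   0.01  1.88 -0.    1.25  0.86] F [-1.1 -0.8 -1.8] w 0.463 g 23.8
dx dy dz [ 0.8 -2.5 41.8] turn -0.0022
```

View pics/disc1.png

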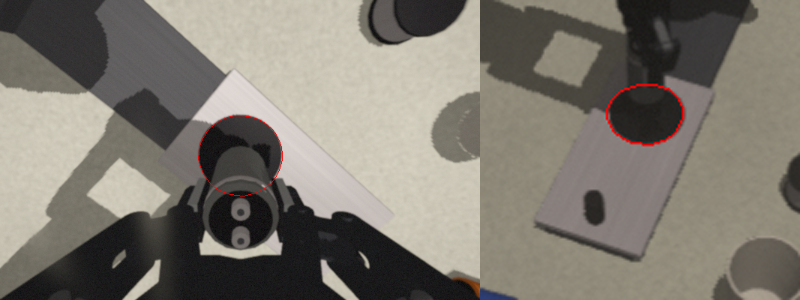

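The overlay ring matches the disc in both views, and the terminals point up at wrist px (240,210) and (240,238). Lowering now.

>>> apply_moves([
  {"dx": 1, "dy": -2.5, "dz": 14, "turn": 0, "jaw": 0.541},
  {"dx": 1, "dy": -2.5, "dz": 28, "turn": 0, "jaw": 0.541},
  {"dx": 1, "dy": -2.5, "dz": 38, "turn": 0, "jaw": 0.541},
  {"dx": 1, "dy": -2.5, "dz": 41, "turn": 0, "jaw": 0.541},
  {"dx": 1, "dy": -2.5, "dz": 42, "turn": 0, "jaw": 0.541},
])

```text
time: 14.0
tool_pos: [0.5396, 0.133, 0.0778]
tool_rot: [-0.0, 0.918, 0.398, -0.001]
contact_force: [-0.5, -0.4, -2.0]
gripper_width: 0.463
grasp_force: 23.8
```

>>> apply_moves([
  {"dx": 0, "dy": 0, "dz": 0.5, "turn": 0, "jaw": 0.541},
  {"dx": 0, "dy": 0, "dz": 1, "turn": 0, "jaw": 0.541},
  {"dx": 0, "dy": 0, "dz": 1.4, "turn": 0, "jaw": 0.541},
  {"dx": 0, "dy": 0, "dz": 1.8, "turn": 0, "jaw": 0.541},
  {"dx": 0, "dy": 0, "dz": 1.8, "turn": 0, "jaw": 0.541},
])

```text
time: 14.42
tool_pos: [0.54, 0.1339, 0.0769]
tool_rot: [0.0, 0.917, 0.398, 0.0]
contact_force: [0.4, 0.9, -1.6]
gripper_width: 0.465
grasp_force: 23.8
```

```bash
python3 g.py .540 .1326 .0762 47
```

```text
t 14.4167 tcp [0.54   0.1339 0.0769] ang 46.94 q [ 0.11  0.06  1.91 -0.    1.17  0.86] F [ 0.4  0.9 -1.6] w 0.465 g 23.8
dx dy dz [-1.   0.9  0.7] turn -0.0011
```

Not touching yet; down in small steps.

>>> apply_moves([
  {"dx": 0, "dy": 0, "dz": 0.3, "turn": 0, "jaw": 0.541},
  {"dx": 0, "dy": 0, "dz": 0.6, "turn": 0, "jaw": 0.541},
  {"dx": 0, "dy": 0, "dz": 0.8, "turn": 0, "jaw": 0.541},
  {"dx": 0, "dy": 0, "dz": 0.8, "turn": 0, "jaw": 0.541},
])

```text
time: 14.75
tool_pos: [0.5399, 0.134, 0.0761]
tool_rot: [0.0, 0.917, 0.398, 0.0]
contact_force: [-1.1, 0.7, 1.8]
gripper_width: 0.461
grasp_force: 24.1
```

>>> apply_moves([
  {"dx": 0, "dy": 0, "dz": 0.3, "turn": 0, "jaw": 0.541},
  {"dx": 0, "dy": 0, "dz": 0.3, "turn": 0, "jaw": 0.541},
])

```text
time: 14.92
tool_pos: [0.5399, 0.134, 0.0761]
tool_rot: [-0.0, 0.917, 0.398, 0.0]
contact_force: [-2.2, -0.2, 5.6]
gripper_width: 0.465
grasp_force: 24.5
```

Contact felt (about 6 N). Release slowly, then straight up.

>>> apply_moves([
  {"dx": 0, "dy": 0, "dz": -0.3, "turn": 0, "jaw": 0.535},
  {"dx": 0, "dy": 0, "dz": -0.3, "turn": 0, "jaw": 0.525},
  {"dx": 0, "dy": 0, "dz": -0.3, "turn": 0, "jaw": 0.49},
  {"dx": 0, "dy": 0, "dz": -0.3, "turn": 0, "jaw": 0.4},
  {"dx": 0, "dy": 0, "dz": -0.3, "turn": 0, "jaw": 0.3},
])

```text
time: 15.33
tool_pos: [0.5398, 0.1338, 0.0754]
tool_rot: [0.0, 0.917, 0.398, -0.0]
contact_force: [0.2, -0.7, 0.4]
gripper_width: 0.697
grasp_force: 0.0
```

>>> apply_moves([
  {"dx": 0, "dy": 0, "dz": 0, "turn": 0, "jaw": 0.2},
  {"dx": 0, "dy": 0, "dz": -12, "turn": 0, "jaw": 0.2},
  {"dx": 0, "dy": 0, "dz": -35, "turn": 0, "jaw": 0.2},
  {"dx": 0, "dy": 0, "dz": -65, "turn": 0, "jaw": 0.2},
  {"dx": 0, "dy": 0, "dz": -90, "turn": 0, "jaw": 0.2},
])

```text
time: 15.75
tool_pos: [0.5399, 0.1339, 0.1679]
tool_rot: [0.0, 0.917, 0.398, 0.0]
contact_force: [1.1, 0.3, 0.3]
gripper_width: 0.803
grasp_force: 0.0
```

```bash
python3 - <<'E'
from fit import *
run(("wrist",),free_z=True,deg=range(84,98,2))
print("disc along/across",np.array([.54,.1326,0])@e,np.array([.54,.1326,0])@n)
E
python3 g.py .557 -.06 .166 -5.5
```

```text
tcp along/across 466.1 -303.5 0.1679
wrist 0.78 [290.4, 164.9, 353.1, 243.2] [53. 52. 49.]
(np.float64(0.981), 92, [466.2, -303.9, 19.9])
(np.float64(0.974), 94, [467.8, -303.2, 29.3])
(np.float64(0.971), 90, [467.6, -304.0, 18.2])
(np.float64(0.969), 96, [468.8, -303.6, 35.9])
(np.float64(0.965), 88, [466.4, -303.8, 10.7])
disc along/across 0.4652566152684512 -0.3044980163300648
t 15.85 tcp [0.5433 0.1343 0.1727] ang 46.94 q [ 0.11 -0.05  1.85 -0.    1.33  0.86] F [ 1.9 -0.7  1.1] w 0.8 g 0.0
dx dy dz [-132.7  142.6    6.7] turn 0.9152
```

The can stands upright about 1 mm from the disc centre. Next, move behind the knob and turn the tool square to the slide.

>>> apply_moves([
  {"dx": -24, "dy": 27, "dz": 0, "turn": -0.12, "jaw": 0.5},
  {"dx": -50, "dy": 56, "dz": 0, "turn": -0.24, "jaw": 0.7},
  {"dx": -77, "dy": 86, "dz": 0, "turn": -0.36, "jaw": 1},
  {"dx": -104, "dy": 116, "dz": 0, "turn": -0.48, "jaw": 1},
  {"dx": -129, "dy": 145, "dz": 0, "turn": -0.6, "jaw": 1},
])

```text
time: 16.27
tool_pos: [0.5567, -0.0548, 0.1657]
tool_rot: [-0.0, 0.764, 0.646, -0.0]
contact_force: [0.5, 0.4, 0.5]
gripper_width: 0.091
grasp_force: 0.0
```

>>> apply_moves([
  {"dx": 0, "dy": 0, "dz": 20, "turn": -0.12, "jaw": 1},
  {"dx": 0, "dy": 0, "dz": 45, "turn": -0.248, "jaw": 1},
  {"dx": 0, "dy": 0, "dz": 65, "turn": -0.248, "jaw": 1},
  {"dx": 0, "dy": 0, "dz": 65, "turn": -0.248, "jaw": 1},
])

```text
time: 16.6
tool_pos: [0.5535, -0.053, 0.0956]
tool_rot: [-0.004, 0.68, 0.733, -0.002]
contact_force: [-0.7, 0.0, -1.2]
gripper_width: -0.002
grasp_force: 0.0
```

```bash
python3 - <<'E'
from fit import *
f=grab_frame("top"); g=f["pixels"].max(2)
r=spotter.outline_of(f,"stage_knob")[0]; dark=(cv2.morphologyEx(r["region"].astype(np.uint8),cv2.MORPH_CLOSE,np.ones((25,25)))>0)&(g<75)
k,l,st,ce=cv2.connectedComponentsWithStats(dark.astype(np.uint8))
for i in range(1,k):
    if st[i,4]>15: print(st[i].tolist(),ray(f,[ce[i]],.062)[0].round(4))
E
python3 g.py .5586 -.0615 .05 95.5
```

```text
[256, 226, 33, 33, 821] [0.5363 0.1272 0.062 ]
[322, 235, 23, 27, 275] [ 0.5252 -0.0099  0.062 ]
[305, 238, 13, 26, 116] [0.5206 0.0363 0.062 ]
[334, 248, 7, 8, 22] [ 0.5194 -0.0228  0.062 ]
t 16.7 tcp [ 0.5564 -0.0532  0.1   ] ang 94.26 q [-0.23  0.04  1.89  0.    1.21 -0.3 ] F [0.6 0.1 0.7] w -0.003 g 0.0
dx dy dz [-8.5  1.7 50. ] turn -0.0216
```

>>> apply_moves([
  {"dx": -8, "dy": 2, "dz": 10, "turn": -0.022, "jaw": 1},
  {"dx": -8, "dy": 2, "dz": 28, "turn": -0.022, "jaw": 1},
  {"dx": -8, "dy": 2, "dz": 44, "turn": -0.022, "jaw": 1},
  {"dx": -8, "dy": 2, "dz": 50, "turn": -0.022, "jaw": 1},
  {"dx": -8, "dy": 2, "dz": 50, "turn": -0.022, "jaw": 1},
])

```text
time: 17.12
tool_pos: [0.5594, -0.0608, 0.0505]
tool_rot: [-0.0, 0.672, 0.741, -0.0]
contact_force: [-0.6, -0.9, 0.1]
gripper_width: -0.001
grasp_force: 0.0
```

>>> apply_moves([
  {"dx": 6, "dy": 0, "dz": 0, "turn": 0, "jaw": 1},
  {"dx": 12, "dy": 0, "dz": 0, "turn": 0, "jaw": 1},
  {"dx": 17, "dy": 0, "dz": 0, "turn": 0, "jaw": 1},
  {"dx": 20, "dy": 0, "dz": 0, "turn": 0, "jaw": 1},
  {"dx": 23, "dy": 0, "dz": 0, "turn": 0, "jaw": 1},
])

```text
time: 17.53
tool_pos: [0.5579, -0.0377, 0.0515]
tool_rot: [0.001, 0.672, 0.741, 0.0]
contact_force: [-0.6, -0.3, -0.5]
gripper_width: -0.002
grasp_force: 0.0
```

```bash
python3 g.py .5538 -.0117 .05 95.5
```

```text
t 17.5333 tcp [ 0.5579 -0.0377  0.0515] ang 95.59 q [-0.2   0.11  1.91 -0.    1.12 -0.3 ] F [-0.6 -0.3 -0.5] w -0.002 g 0.0
dx dy dz [26.2 -1.5  1.5] turn 0.0015
```

>>> apply_moves([
  {"dx": 2, "dy": -1, "dz": 0, "turn": 0, "jaw": 1},
  {"dx": 4, "dy": -1, "dz": 0, "turn": 0, "jaw": 1},
  {"dx": 6, "dy": -1, "dz": 0, "turn": 0, "jaw": 1},
  {"dx": 9, "dy": -1, "dz": 0, "turn": 0, "jaw": 1},
  {"dx": 13, "dy": -1, "dz": 0, "turn": 0, "jaw": 1},
])

```text
time: 17.95
tool_pos: [0.5552, -0.0257, 0.0507]
tool_rot: [0.0, 0.672, 0.74, -0.0]
contact_force: [-1.2, -1.3, 0.3]
gripper_width: -0.002
grasp_force: 0.9
```

>>> apply_moves([
  {"dx": 5, "dy": 0, "dz": 0, "turn": 0, "jaw": 1},
  {"dx": 11, "dy": 0, "dz": 0, "turn": 0, "jaw": 1},
  {"dx": 17, "dy": 0, "dz": 0, "turn": 0, "jaw": 1},
  {"dx": 23, "dy": 0, "dz": 0, "turn": 0, "jaw": 1},
  {"dx": 29, "dy": 0, "dz": 0, "turn": 0, "jaw": 1},
])

```text
time: 18.37
tool_pos: [0.5522, 0.0041, 0.0507]
tool_rot: [-0.0, 0.672, 0.741, -0.0]
contact_force: [-0.2, -2.8, 0.8]
gripper_width: -0.001
grasp_force: 0.9
```

```bash
python3 g.py .537 .1674 .05 95.5; python3 -c "
from fit import *
f=grab_frame('scene'); save(f,'push1.png',(200,60,460,255),3)"
```

```text
t 18.3667 tcp [0.5522 0.0041 0.0507] ang 95.57 q [-0.13  0.09  1.93 -0.    1.12 -0.22] F [-0.2 -2.8  0.8] w -0.001 g 0.9
dx dy dz [164.    0.7   0.7] turn 0.0011
```

View pics/push1.png

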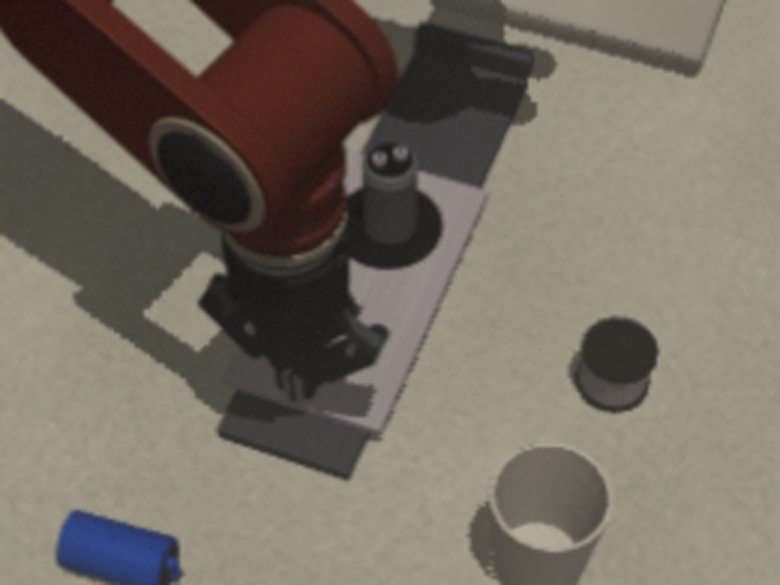

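The picture shows the capacitor standing on the disc (crop ~390,200) while the plate slides. Next check is how far the wrist sticks out toward the microscope head.

Run:
```python
from fit import *
f=grab_frame("scene")
px=[[200+395/3,60+75/3],[200+345/3,60+200/3]]
for z in(.25,.3,.35,.4): print(z,ray(f,px,z)[:,:2].round(3).tolist())
g=grab_frame("top"); save(g,"top2.png",(120,110,380,310),3)
# lens home position: disc + travel 0.18 nominal
```

```text
0.25 [[0.573, 0.109], [0.592, 0.01]]
0.3 [[0.595, 0.064], [0.612, -0.027]]
0.35 [[0.617, 0.02], [0.633, -0.063]]
0.4 [[0.639, -0.025], [0.654, -0.1]]
```

View pics/top2.png

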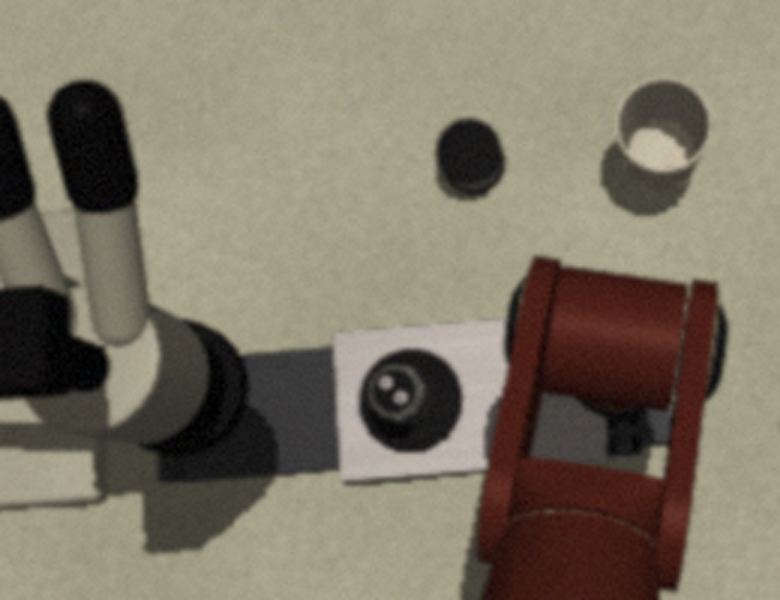

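The fork reaches about 68 mm beyond the tool toward the head, so it will clear it by about 50 mm at the end of travel. I'll keep pushing steadily.

>>> apply_moves([
  {"dx": 5, "dy": 0, "dz": 0, "turn": 0, "jaw": 1},
  {"dx": 12, "dy": 0, "dz": 0, "turn": 0, "jaw": 1},
  {"dx": 20, "dy": 0, "dz": 0, "turn": 0, "jaw": 1},
  {"dx": 28, "dy": 0, "dz": 0, "turn": 0, "jaw": 1},
  {"dx": 36, "dy": 0, "dz": 0, "turn": 0, "jaw": 1},
])

```text
time: 18.93
tool_pos: [0.5488, 0.0401, 0.0508]
tool_rot: [0.0, 0.672, 0.741, 0.0]
contact_force: [0.9, -1.8, 0.7]
gripper_width: -0.002
grasp_force: 0.9
```

>>> apply_moves([
  {"dx": 8, "dy": 0, "dz": 0, "turn": 0, "jaw": 1},
  {"dx": 16, "dy": 0, "dz": 0, "turn": 0, "jaw": 1},
  {"dx": 24, "dy": 0, "dz": 0, "turn": 0, "jaw": 1},
  {"dx": 32, "dy": 0, "dz": 0, "turn": 0, "jaw": 1},
  {"dx": 40, "dy": 0, "dz": 0, "turn": 0, "jaw": 1},
])

```text
time: 19.35
tool_pos: [0.5448, 0.08, 0.0507]
tool_rot: [-0.0, 0.672, 0.741, -0.0]
contact_force: [-0.5, -2.1, 0.7]
gripper_width: -0.003
grasp_force: 0.9
```

>>> apply_moves([
  {"dx": 8, "dy": 0, "dz": 0, "turn": 0, "jaw": 1},
  {"dx": 16, "dy": 0, "dz": 0, "turn": 0, "jaw": 1},
  {"dx": 24, "dy": 0, "dz": 0, "turn": 0, "jaw": 1},
  {"dx": 31, "dy": 0, "dz": 0, "turn": 0, "jaw": 1},
  {"dx": 36, "dy": 0, "dz": 0, "turn": 0, "jaw": 1},
])

```text
time: 19.77
tool_pos: [0.5413, 0.1159, 0.0506]
tool_rot: [-0.0, 0.672, 0.741, -0.0]
contact_force: [-1.7, -2.2, 1.2]
gripper_width: 0.001
grasp_force: 0.8
```

```bash
python3 g.py .537 .1674 .05 95.5
python3 - <<'E'
from fit import *
for c in("scene","top"):
    f=grab_frame(c)
    for t in ("disc","capacitor"):
        for r in spotter.outline_of(f,t)[:3]: print(c,t,round(r["conf"],2),r["extent"])
E
```

```text
t 19.7667 tcp [0.5413 0.1159 0.0506] ang 95.58 q [ 0.08  0.1   1.92  0.    1.12 -0.02] F [-1.7 -2.2  1.2] w 0.001 g 0.8
dx dy dz [51.7  0.7  0.6] turn 0.0013
scene disc 0.7 [294.5, 83.5, 377.8, 164.4]
scene capacitor 0.89 [273.2, 271.1, 293.7, 318.5]
scene capacitor 0.61 [339.2, 73.8, 355.9, 104.9]
scene capacitor 0.59 [220.4, 228.9, 259.2, 258.3]
top disc 0.75 [188.5, 223.7, 274.3, 272.8]
top disc 0.7 [0.0, 137.2, 344.7, 287.2]
top capacitor 0.84 [398.5, 190.9, 430.4, 220.1]
top capacitor 0.76 [380.7, 245.4, 398.6, 277.8]
top capacitor 0.61 [202.2, 233.8, 221.6, 253.0]
```

>>> apply_moves([
  {"dx": 5, "dy": 0, "dz": 0, "turn": 0, "jaw": 1},
  {"dx": 10, "dy": 0, "dz": 0, "turn": 0, "jaw": 1},
  {"dx": 15, "dy": 0, "dz": 0, "turn": 0, "jaw": 1},
  {"dx": 19, "dy": 0, "dz": 0, "turn": 0, "jaw": 1},
  {"dx": 22, "dy": 0, "dz": 0, "turn": 0, "jaw": 1},
])

```text
time: 20.48
tool_pos: [0.5404, 0.1294, 0.051]
tool_rot: [0.007, 0.67, 0.742, -0.007]
contact_force: [2.0, -41.5, 2.9]
gripper_width: -0.002
grasp_force: 20.9
```

>>> apply_moves([
  {"dx": 1, "dy": 0, "dz": 0, "turn": 0, "jaw": 1},
  {"dx": 2, "dy": 0, "dz": 0, "turn": 0, "jaw": 1},
  {"dx": 3, "dy": 0, "dz": 0, "turn": 0, "jaw": 1},
  {"dx": 4, "dy": 0, "dz": 0, "turn": 0, "jaw": 1},
  {"dx": 5, "dy": 0, "dz": 0, "turn": 0, "jaw": 1},
])

```text
time: 20.9
tool_pos: [0.5404, 0.1295, 0.0511]
tool_rot: [0.009, 0.671, 0.742, -0.01]
contact_force: [1.9, -53.5, 4.9]
gripper_width: -0.003
grasp_force: 26.4
```

A firm stop at about 53 N. Back off now and check whether this is the stage's stop.

>>> apply_moves([
  {"dx": -8, "dy": 0, "dz": 0, "turn": 0, "jaw": 1},
  {"dx": -16, "dy": 0, "dz": 0, "turn": 0, "jaw": 1},
  {"dx": -26, "dy": 0, "dz": 0, "turn": 0, "jaw": 1},
  {"dx": -40, "dy": 0, "dz": 0, "turn": 0, "jaw": 1},
  {"dx": -55, "dy": 0, "dz": 0, "turn": 0, "jaw": 1},
])

```text
time: 21.32
tool_pos: [0.5442, 0.0874, 0.0507]
tool_rot: [-0.0, 0.672, 0.741, 0.0]
contact_force: [0.2, -0.3, -0.5]
gripper_width: 0.001
grasp_force: 0.0
```

>>> apply_moves([
  {"dx": -15, "dy": 0, "dz": -25, "turn": 0, "jaw": 1},
  {"dx": -30, "dy": 0, "dz": -60, "turn": 0, "jaw": 1},
  {"dx": -40, "dy": 0, "dz": -100, "turn": 0, "jaw": 1},
  {"dx": -60, "dy": 0, "dz": -130, "turn": 0, "jaw": 1},
  {"dx": -90, "dy": 0, "dz": -130, "turn": 0, "jaw": 1},
])

```text
time: 21.73
tool_pos: [0.5573, -0.0018, 0.1897]
tool_rot: [0.005, 0.671, 0.742, 0.005]
contact_force: [1.1, 0.5, 0.3]
gripper_width: -0.0
grasp_force: 0.0
```

Run:
```python
from fit import *
f=grab_frame("scene"); g=grab_frame("top")
yv=np.array([-.095,.9955,0]); D0=np.array([.54,.1326,.022])
for c,q in(("scene",f),("top",g)):
    m=(q["pixels"].max(2)<75)
    for r in spotter.outline_of(q,"stage_knob")[:1]:
        b=cv2.boxPoints(cv2.minAreaRect(np.argwhere(r["region"])[:,::-1].astype(np.float32))); P=ray(q,b,.022); print(c,r["conf"],"plate along",((P-D0)@yv).round(4))
im=f["pixels"].copy()
D=D0+yv*.162
cv2.polylines(im,[proj(f,D+.042*np.c_[np.cos(t),np.sin(t),0*t]).astype(np.int32)],True,(255,0,0),1)
a=cv2.resize(im[40:190,260:420],(400,375),interpolation=2); b=cv2.resize(g["pixels"][180:300,150:310],(400,375),interpolation=2)
save({"pixels":np.hstack([a,b])},"home.png"); print(state()["tool_pos"],state()["contact_force"])
```

```text
scene 0.95 plate along [-0.0086  0.2454  0.2229 -0.0214]
top 0.91 plate along [ 0.2251 -0.0084 -0.0102  0.2198]
[ 0.55279301 -0.0023181   0.18046425] [ 0.3162412  -0.69028342 -0.51280521]
```

View pics/home.png

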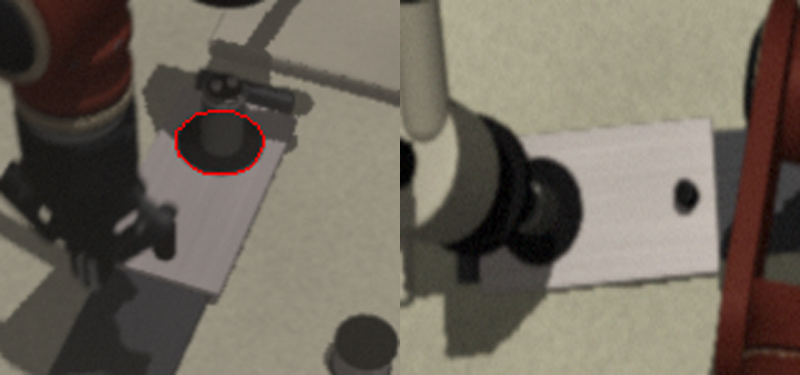

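The red ring (a travel of 162 mm) matches the disc at crop (220,142), and the can stands on it. One numeric check: if the stage is home, the bed's rear end should lie 330 mm behind the disc centre.

Run:
```python
from fit import *
yv=np.array([-.095,.9955,0]); xv=np.array([.9955,.095,0]); D=np.array([.54,.1326,0])+yv*.1615
f=grab_frame("scene"); s=np.arange(.15,.40,.005)
for off in(.03,.04):
    p=proj(f,[D-yv*d+xv*off+[0,0,.012] for d in s]).round().astype(int)
    print([(round(d*1000),int(f["pixels"][v,u].max())) for d,(u,v) in zip(s,p)][20:])
for r in spotter.outline_of(f,"capacitor"): 
    m=np.median(f["pixels"][r["region"]],0)
    if m.max()-m.min()<30:
        print(r["conf"],r["extent"]); B=D+[0,0,.022]; a=np.vstack([B+.02*np.c_[np.cos(t),np.sin(t),0*t],B+[0,0,.072]+.02*np.c_[np.cos(t),np.sin(t),0*t]]); P=proj(f,a); print("expected",P.min(0),P.max(0))
```

```text
[(250, 63), (255, 65), (260, 64), (265, 65), (270, 67), (275, 65), (280, 67), (285, 66), (290, 65), (295, 66), (300, 66), (305, 67), (310, 68), (315, 66), (320, 67), (325, 67), (330, 51), (335, 135), (340, 149), (345, 151), (350, 150), (355, 150), (360, 151), (365, 148), (370, 154), (375, 148), (380, 149), (385, 147), (390, 149), (395, 148)]
[(250, 64), (255, 64), (260, 66), (265, 65), (270, 65), (275, 64), (280, 65), (285, 64), (290, 67), (295, 65), (300, 66), (305, 65), (310, 66), (315, 65), (320, 67), (325, 66), (330, 57), (335, 147), (340, 153), (345, 151), (350, 152), (355, 153), (360, 152), (365, 152), (370, 150), (375, 151), (380, 154), (385, 154), (390, 153), (395, 151)]
0.76 [336.8, 69.5, 356.8, 100.4]
expected [339.60657997  68.89386977] [357.78530682 103.17605126]
```

The bed ends 330 mm behind the disc, so the stage is home. The can stands where expected, so I'm handing in.

```bash
python3 -c "
from plant import ticket
print(ticket.job_done())"
```

```text
the job is handed in; nothing more can be done
None
```

I stood the capacitor upright, terminals up, about 1 mm from the disc's centre, let go of it, pushed the stage in to its stop by the knob, and handed the job in; no verdict came back.

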